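# File the colour-coded chopping boards in their rack

### The arm

A 6-joint arm with a two-finger parallel gripper is mounted at the origin on a cart in front of the work surface, level with it; the furniture and walls round the work are solid. World frame = base frame: x ahead of the robot, y to its left, z up, the work surface at z = 0. Lengths are in m, angles in degrees, forces in N, time in s.
With the tool pointing down it reaches from about 0.375 to 0.9 m from the base axis. Payload 3.1 kg.
Tool frame: the origin (TCP) lies at the very end of the fingers, on their centre line; the grasp point (between the pads) lies 19 mm behind it; z points along the fingers, y is the line along which they close (so a half turn about z gives the same grasp; the last joint's range is limited). The gripper opens to 87 mm and grips with 3 to 60 N. Pads are 19 mm wide; open, the fingers measure 117 mm over their backs; the gripper's body (75 mm by 190 mm) begins 51 mm behind the grasp point.
Start: joints at [54.689, 30.224, 82.088, -0, 67.689, -10.227], TCP at [0.265, 0.566, 0.223] pointing down, gripper open.
Joint ranges: [-176.69, 176.69], [-43.24, 126.21], [12.49, 139.97], [-82, 262], [0, 151.66], [-163.58, 163.58]. Speed limits (degrees/s): [159.86, 159.86, 180, 180, 180, 180].

### API

Orientations are given as a 3x3 rotation matrix whose columns are the frame's x, y, z axes.
In Python, from rig import bot, imaging gives the robot as it stands.
- The arm moves only by the tool drive_tool, never from a script. Its argument "deltas" is text: rows parted by semicolons, each of 5 numbers parted by spaces: the finger opening in mm, from 0 to 87, then the shift along the world's x, y, z in mm, then the turn about the world's z in rad. In form: jaw dx dy dz twist; .... A call has 1 to 12 rows; each row is the pose to reach, as a shift and turn from the pose commanded when the call began; what a row does not reach only later rows make up. A row lasts 1/10 s, in which the tool goes at most 50 mm and 8.59 degrees, less where a joint would pass 70% of its speed; a pose out of reach is approached as far as the arm can. A call with a gripper value outside its range is refused whole. The fingers move at their own pace and stop on an object; the grip force is fixed at half the most. Time passes only in rows, so rows that repeat a pose let the fingers close. It gives the time, the measured TCP pose, the force, the opening and the grip force at its end, in the units of the state.
- bot.read_state(): the state, without advancing time (a new reading comes with each control period).
- imaging.capture(name): name is "scene" or "top" or "wrist"; returns the picture (384x512x3 uint8, red, green, blue); there is no depth.
- imaging.camera_model(name): a dict with "fx", "fy", "cx", "cy" (pixels), "T" (4x4, takes a point from camera to world coordinates). Camera axes: x right, y down, z forward; pixel columns grow to the right and rows downward; lengths in m; the calibration is good to about 2 mm. A picture is of the moment at which its call begins: read the wrist's pose just before it. camera_model takes no time and is no camera call; for the wrist camera it gives the pose at the moment of the call.
- bot.hand_in(): hands the job in; it is judged then, once.
The state is a dict: "time_s": time; "joint_positions": joint angles; "qvel": joint speeds; "tau": joint torques, N m; "position": TCP position; "tcp_rot": TCP orientation; "force": force on the tool from outside, world axes, zero at the start; "moment": the same for the moment, N m; "opening": opening from 0.0 (shut) to 1.0 (fully open); "grasp_force": force on a finger pad.
Only numpy, scipy, OpenCV 4.12 (cv2) and the standard library are available. Lean on these libraries where they do the work, as an engineer would, in place of code of your own. Each camera call takes 0.05 s, during which the arm holds its last target. There are 200 camera calls.

### The job

The washed chopping boards have dried: take the four coloured plastic boards out of the dish drainer one by one and stand each on its long edge in the board rack, in the slot marked by the clip of its own colour, right down on the slot's floor and centred along the slot. Keep the boards upright as you carry them, set them down rather than dropping them, and leave the wooden board where it stands in the drainer.

Things in the scene. Friction and masses are not known exactly. Their poses are not given: they have to be found in the camera images.
- board_red: red plastic chopping board, 140 x 9 x 110 mm, 0.1 to 0.21 kg; a grip slot is cut near its +x end, the middle of its top edge is solid. Starts on its long edge in a slot of the dish drainer (grey tray, white wire; slots 52 mm apart). Origin: middle of its lower edge; x along its length, y across its thickness, z up (top edge 110 mm above).
- board_yellow: yellow plastic chopping board, 140 x 9 x 110 mm, 0.1 to 0.21 kg; a grip slot is cut near its +x end, the middle of its top edge is solid. Starts on its long edge in a slot of the dish drainer (grey tray, white wire; slots 52 mm apart). Origin: middle of its lower edge; x along its length, y across its thickness, z up (top edge 110 mm above).
- board_green: green plastic chopping board, 140 x 9 x 110 mm, 0.1 to 0.21 kg; a grip slot is cut near its +x end, the middle of its top edge is solid. Starts on its long edge in a slot of the dish drainer (grey tray, white wire; slots 52 mm apart). Origin: middle of its lower edge; x along its length, y across its thickness, z up (top edge 110 mm above).
- board_blue: blue plastic chopping board, 140 x 9 x 110 mm, 0.1 to 0.21 kg; a grip slot is cut near its +x end, the middle of its top edge is solid. Starts on its long edge in a slot of the dish drainer (grey tray, white wire; slots 52 mm apart). Origin: middle of its lower edge; x along its length, y across its thickness, z up (top edge 110 mm above).
- board_wood: the pale wooden breakfast board, 153 x 10 x 100 mm with a short round handle at its +x end; it stands on edge in the one other slot of the drainer and stays there. Origin: on its lower edge, below the middle; x along its length, y across its thickness, z up.
- clip_red: red colour clip, 30 mm wide, on the front edge of the board rack; it marks the slot straight behind it. Origin: not at the clip but at the middle of that slot's floor, 91 mm from the clip and 12 mm above the worktop; x along the slot, away from the clip, y across it, z up. For the slot's shape see the rack.
- clip_yellow: yellow colour clip, 30 mm wide, on the front edge of the board rack; it marks the slot straight behind it. Origin: not at the clip but at the middle of that slot's floor, 91 mm from the clip and 12 mm above the worktop; x along the slot, away from the clip, y across it, z up. For the slot's shape see the rack.
- clip_green: green colour clip, 30 mm wide, on the front edge of the board rack; it marks the slot straight behind it. Origin: not at the clip but at the middle of that slot's floor, 91 mm from the clip and 12 mm above the worktop; x along the slot, away from the clip, y across it, z up. For the slot's shape see the rack.
- clip_blue: blue colour clip, 30 mm wide, on the front edge of the board rack; it marks the slot straight behind it. Origin: not at the clip but at the middle of that slot's floor, 91 mm from the clip and 12 mm above the worktop; x along the slot, away from the clip, y across it, z up. For the slot's shape see the rack.
- rack: board rack, fixed: beech base 182 (x) x 208 mm (y), four slots 52 mm apart, each between two steel wire hoops 96 mm long: 15 mm clear up to 42 mm above the slot's floor, flaring to 30 mm at the mouth, 58 mm above it; ends open. The drainer's are alike. Origin: middle of its underside; x along the slots, away from the clips. A wall cupboard hangs 0.51 m above the worktop from x = 0.59 m.
Not all that is in view belongs to the job. Of the things shaped like the board_green, the green one is meant.

How it is judged (in metres and radians):
At the end, for the whole second after the job is handed in: Each coloured board stands in the slot of its own colour: lower edge within 6 mm of the floor, 8 mm of the middle line, 25 mm of centre lengthwise; within 7 deg of the slot's line and 11 deg of upright; released, at rest. Wooden board within 20 mm of its start, upright (x of board_red in the frame of clip_red between -0.025 and 0.025 m and y of board_red in the frame of clip_red between -0.008 and 0.008 m and z of board_red in the frame of clip_red between -0.006 and 0.006 m and angle between each of board_red, board_yellow, board_green, board_blue's own z axis and vertical below 0.2 rad and angle between the x axis of board_red and the x axis of clip_red, either way round below 0.12 rad and linear speed of each of board_red, board_yellow, board_green, board_blue below 0.03 m/s and angular speed of each of board_red, board_yellow, board_green, board_blue below 0.6 rad/s and x of board_yellow in the frame of clip_yellow between -0.025 and 0.025 m and y of board_yellow in the frame of clip_yellow between -0.008 and 0.008 m and z of board_yellow in the frame of clip_yellow between -0.006 and 0.006 m and angle between the x axis of board_yellow and the x axis of clip_yellow, either way round below 0.12 rad and x of board_green in the frame of clip_green between -0.025 and 0.025 m and y of board_green in the frame of clip_green between -0.008 and 0.008 m and z of board_green in the frame of clip_green between -0.006 and 0.006 m and angle between the x axis of board_green and the x axis of clip_green, either way round below 0.12 rad and x of board_blue in the frame of clip_blue between -0.025 and 0.025 m and y of board_blue in the frame of clip_blue between -0.008 and 0.008 m and z of board_blue in the frame of clip_blue between -0.006 and 0.006 m and angle between the x axis of board_blue and the x axis of clip_blue, either way round below 0.12 rad and distance of board_wood from where it was at the start of the episode below 0.02 m and angle between board_wood's own z axis and vertical below 0.25 rad); the robot touches nothing.
It fails at once if a coloured board is tipped more than about 30 degrees from upright (angle between any of board_red, board_yellow, board_green, board_blue's own z axis and vertical above 0.52 rad).
It fails at once if a coloured board is dropped (falls out of the fingers faster than 0.7 m/s, about 25 mm of free fall) ((linear speed of board_red above 0.7 m/s and contact force between the fingers and board_red below 0.2 N) or (linear speed of board_yellow above 0.7 m/s and contact force between the fingers and board_yellow below 0.2 N) or (linear speed of board_green above 0.7 m/s and contact force between the fingers and board_green below 0.2 N) or (linear speed of board_blue above 0.7 m/s and contact force between the fingers and board_blue below 0.2 N)).
It fails at once if the wooden board is shifted by more than 30 mm or tipped (distance of board_wood from where it was at the start of the episode above 0.03 m or angle between board_wood's own z axis and vertical above 0.4 rad).
It also fails if it takes over 102 s, if anything falls off the work surface, if the arm or the gripper's body presses on something with over 40 N, if the wrist force passes 120 N, or if a joint passes its speed limit or range.

## Working session

There is one attempt and no reset: what is moved stays moved. The work goes in short steps, Python scripts to look and compute and a tool call to move; the robot and the scene stay as the last step left them, time stands still between calls to the robot, and variables do not carry over. Pictures are saved under pics/ and viewed, at most 14 in all, crops included, and the job is handed in when it is done.

Besides the shell and the picture viewer there is one more tool, called after "Emit:" by a JSON object that holds its "fn" and its "kwargs". drive_tool: Moves the arm, as the interface text tells. Its arguments: {"type":"object","properties":{"deltas":{"type":"string"}},"required":["deltas"]}

```bash
ls; mkdir -p pics; python3 - <<'E'
from rig import bot, imaging
import cv2
for n in ("scene","top"):
    im=imaging.capture(n); cv2.imwrite(f"pics/{n}0.png",im[:,:,::-1])
    m=imaging.camera_model(n); print(n,m["fx"],m["cx"],m["cy"],m["T"].round(3).tolist())
s=bot.read_state(); print(s["position"],s["tcp_rot"],s["time_s"],s["opening"])
E
```

```text
pics
scene 401.0669611575569 255.5047197787759 186.81667291124052 [[0.829, -0.404, 0.386, 0.105], [-0.559, -0.606, 0.566, -0.455], [0.005, -0.685, -0.728, 0.673], [0.0, 0.0, 0.0, 1.0]]
top 381.0044344664674 252.37606038494366 198.8424909353657 [[-0.019, -0.985, 0.174, 0.287], [-1.0, 0.021, 0.008, 0.044], [-0.012, -0.174, -0.985, 1.019], [0.0, 0.0, 0.0, 1.0]]
[0.26457061 0.5655138  0.22165302] [[-9.05660259e-01  4.24002611e-01 -1.13170285e-03]
 [ 4.24003979e-01  9.05658913e-01 -1.59965936e-03]
 [ 3.46677034e-04 -1.92859442e-03 -9.99998080e-01]] 0.1 0.9997175755517703
```

View pics/scene0.png

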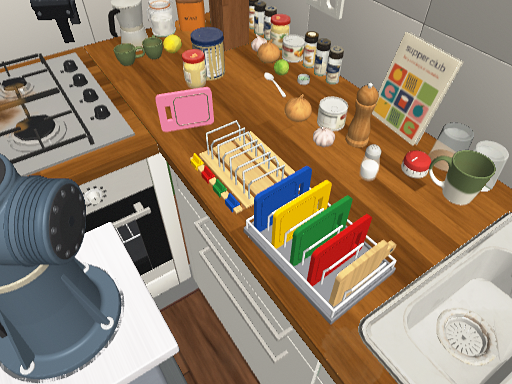

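View pics/top0.png

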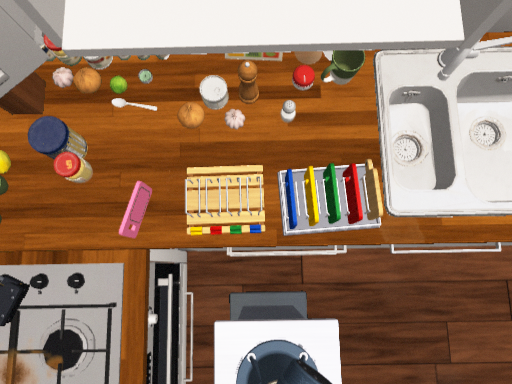

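The scene shows five boards in the drainer. In the top view they run left to right: blue (292,198), yellow (313,194), green (332,193), red (353,193) and wood (374,188). The pink board at (135,209) lies outside the drainer, so it is a distractor. The rack clips at row 230 run yellow, red, green, blue, at about columns 196 to 257.

```bash
cat > h.py <<'E'
from rig import bot, imaging
import cv2, numpy as np
HUE={"red":[(0,6),(174,180)],"yellow":[(24,32)],"green":[(55,85)],"blue":[(104,125)]}
def mask(im,c,smin=150,vmin=50):
    h=cv2.cvtColor(im,cv2.COLOR_RGB2HSV); m=np.zeros(h.shape[:2],np.uint8)
    for a,b in HUE[c]: m|=cv2.inRange(h,(a,smin,vmin),(b,255,255))
    return m
def comps(m,amin=8):
    n,l,st,ce=cv2.connectedComponentsWithStats(m)
    return [(i,st[i],ce[i]) for i in range(1,n) if st[i][4]>=amin],l
def onplane(m,u,v,z):
    d=m["T"][:3,:3]@np.array([(u-m["cx"])/m["fx"],(v-m["cy"])/m["fy"],1]); o=m["T"][:3,3]
    return o+d*(z-o[2])/d[2]
def project(m,p):
    q=np.linalg.inv(m["T"])@np.append(p,1); return m["fx"]*q[0]/q[2]+m["cx"],m["fy"]*q[1]/q[2]+m["cy"]
E
python3 - <<'E'
from h import *
for n in("top","scene"):
    im=imaging.capture(n); m=imaging.camera_model(n)
    for c in HUE:
        cs,l=comps(mask(im,c),15)
        for i,s,ce in cs:
            if n=="top" and not(150<ce[1]<240 and 170<ce[0]<390):continue
            if n=="scene" and not(110<ce[1]<310 and 170<ce[0]<390):continue
            r=cv2.minAreaRect(np.argwhere(l==i)[:,::-1].astype(np.float32))
            print(n,c,s.tolist(),ce.round(1),"rect",np.round(cv2.boxPoints(r)).tolist(),"z.012",onplane(m,*ce,.012)[:2].round(4),"z.12",onplane(m,s[0]+s[2]-2.5,ce[1],.12)[:2].round(4))
    if n=="top": cv2.imwrite("pics/topz.png",cv2.resize(im[150:245,175:390],None,fx=3.7,fy=3.7,interpolation=cv2.INTER_CUBIC)[:,:,::-1])
E
```

```text
top red [343, 163, 20, 61, 739] [352.7 193.9] rect [[342.0, 164.0], [356.0, 162.0], [363.0, 222.0], [348.0, 223.0]] z.012 [ 0.4728 -0.2168] z.12 [ 0.4524 -0.2073]
top red [210, 226, 12, 9, 94] [215.7 229.7] rect [[210.0, 226.0], [221.0, 226.0], [221.0, 234.0], [210.0, 234.0]] z.012 [0.384  0.1512] z.12 [0.3734 0.1308]
top yellow [310, 167, 9, 55, 200] [313.8 194.1] rect [[309.0, 167.0], [313.0, 167.0], [319.0, 221.0], [315.0, 221.0]] z.012 [ 0.4742 -0.1126] z.12 [ 0.454  -0.1022]
top yellow [190, 227, 12, 4, 36] [195.9 228.1] rect [[190.0, 227.0], [201.0, 227.0], [201.0, 230.0], [190.0, 230.0]] z.012 [0.3891 0.2037] z.12 [0.378  0.1782]
top yellow [191, 232, 11, 3, 25] [195.5 232.7] rect [[191.0, 232.0], [201.0, 232.0], [201.0, 234.0], [191.0, 234.0]] z.012 [0.3771 0.2048] z.12 [0.3672 0.1781]
top green [324, 164, 16, 59, 583] [331.4 193.7] rect [[323.0, 165.0], [334.0, 163.0], [340.0, 221.0], [329.0, 222.0]] z.012 [ 0.4744 -0.1599] z.12 [ 0.454  -0.1524]
top green [230, 226, 11, 8, 77] [235.1 229.2] rect [[230.0, 226.0], [240.0, 226.0], [240.0, 233.0], [230.0, 233.0]] z.012 [0.3843 
[... 1625 characters left out ...]
2 [ 0.4998 -0.1095] z.12 [ 0.4791 -0.1951]
scene green [305, 232, 32, 26, 86] [317.7 246. ] rect [[303.0, 255.0], [334.0, 230.0], [337.0, 233.0], [306.0, 258.0]] z.012 [ 0.4676 -0.1433] z.12 [ 0.4316 -0.2097]
scene blue [254, 166, 58, 65, 1553] [279.6 195.4] rect [[240.0, 209.0], [299.0, 156.0], [320.0, 179.0], [260.0, 232.0]] z.012 [0.4848 0.008 ] z.12 [ 0.469  -0.0985]
scene blue [225, 193, 15, 19, 143] [231.2 201.7] rect [[222.0, 201.0], [230.0, 193.0], [240.0, 203.0], [232.0, 211.0]] z.012 [0.3859 0.0518] z.12 [ 0.3496 -0.0374]
scene blue [270, 216, 3, 9, 23] [270.9 219.9] rect [[270.0, 216.0], [272.0, 216.0], [272.0, 224.0], [270.0, 224.0]] z.012 [ 0.4286 -0.0378] z.12 [ 0.3751 -0.1055]
```

View pics/topz.png

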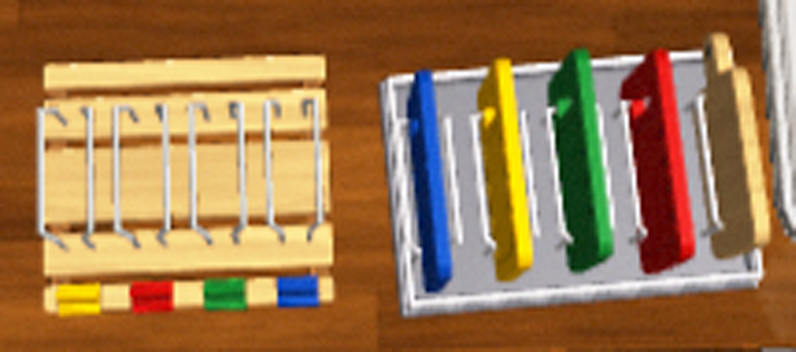

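Both views agree on the colours and the clips sit 52 mm apart. The only look-alike is the pink board, and I've excluded it. Next I'll move over the rack for a close look.

Emit:
{"fn": "drive_tool", "kwargs": {"deltas": "40 0 0 50 0.1; 40 0 0 100 0.2; 40 20 -45 130 0.3; 40 40 -90 150 0.4; 40 60 -135 150 0.44; 40 80 -180 150 0.44; 40 100 -225 150 0.44; 40 120 -270 150 0.44; 40 140 -315 150 0.44; 40 160 -360 150 0.44; 40 180 -405 150 0.44; 40 200 -440 150 0.44"}}

```text
time_s: 1.4
position: [0.465, 0.1238, 0.3726]
tcp_rot: [[-1.0, -0.001, -0.0], [-0.001, 1.0, -0.0], [0.0, -0.0, -1.0]]
force: [0.2, 0.3, 0.2]
opening: 0.465
grasp_force: 0.0
```

Emit:
{"fn": "drive_tool", "kwargs": {"deltas": "40 0 0 0 0; 40 0 0 0 0; 40 0 0 0 0; 40 0 0 0 0"}}

```text
time_s: 1.8
position: [0.4641, 0.1273, 0.3725]
tcp_rot: [[-1.0, -0.004, -0.0], [-0.004, 1.0, 0.0], [0.0, 0.0, -1.0]]
force: [1.1, 0.7, 0.4]
opening: 0.461
grasp_force: 0.0
```

```bash
python3 - <<'E'
from h import *
m=imaging.camera_model("wrist"); im=imaging.capture("wrist"); np.savez("w1.npz",im=im,**m)
s=bot.read_state(); print(s["position"],s["tcp_rot"].round(4).tolist() if hasattr(s["tcp_rot"],'round') else s["tcp_rot"]); print(m["T"].round(4).tolist(),m["fx"])
cv2.imwrite("pics/w1.png",im[:,:,::-1])
E
```

```text
[0.46420034 0.1273221  0.37256722] [[-1.0, -0.0046, -0.0002], [-0.0046, 1.0, 0.0002], [0.0002, 0.0002, -1.0]]
[[-0.0053, 0.9552, 0.2959, 0.3828], [1.0, 0.0049, 0.002, 0.1268], [0.0004, 0.2959, -0.9552, 0.5352], [0.0, 0.0, 0.0, 1.0]] 338.09070050123296
```

View pics/w1.png

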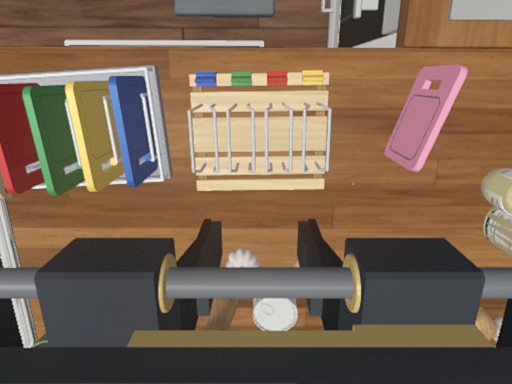

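The wrist view shows the rack square to the tool. The clips are in row 78: blue (206), green (242), red (277), yellow (313). I'll measure them, then look over the drainer.

Emit:
{"fn": "drive_tool", "kwargs": {"deltas": "40 0 -50 0 0; 40 0 -100 0 0; 40 0 -150 0 0; 40 0 -200 0 0; 40 0 -250 0 0; 40 0 -270 0 0; 40 0 -270 0 0; 40 0 -270 0 0; 40 0 -270 0 0; 40 0 -270 0 0"}}

```text
time_s: 2.85
position: [0.4649, -0.1422, 0.3727]
tcp_rot: [[-1.0, -0.005, 0.0], [-0.005, 1.0, 0.0], [-0.0, 0.0, -1.0]]
force: [0.1, -0.0, -0.1]
opening: 0.458
grasp_force: 0.0
```

```bash
python3 - <<'E'
from h import *
def tri(rays):
    A=np.zeros((3,3));b=np.zeros(3)
    for o,d in rays:
        d=d/np.linalg.norm(d);P=np.eye(3)-np.outer(d,d);A+=P;b+=P@o
    x=np.linalg.solve(A,b); return x,[np.linalg.norm((np.eye(3)-np.outer(d,d)/(d@d))@(x-o))*1000 for o,d in rays]
def ray(m,u,v): return m["T"][:3,3], onplane(m,u,v,0)-m["T"][:3,3]
w=np.load("w1.npz"); tm=imaging.camera_model("top"); ti=imaging.capture("top"); sm=imaging.camera_model("scene"); si=imaging.capture("scene")
def cen(im,c,box):
    x0,x1,y0,y1=box; k=mask(im,c); k2=np.zeros_like(k);k2[y0:y1,x0:x1]=k[y0:y1,x0:x1]; M=cv2.moments(k2,True); return M["m10"]/M["m00"],M["m01"]/M["m00"]
for c in HUE:
    a=cen(w["im"],c,(185,335,65,92)); b=cen(ti,c,(180,270,222,240)); s=cen(si,c,(186,245,148,215))
    x,e=tri([ray(w,*a),ray(tm,*b),ray(sm,*s)]); print(c,np.round(a,1),x.round(4),np.round(e,1),"w z.015",onplane(w,*a,.015)[:2].round(4))
# rack base far corners / near corners in wrist
m=imaging.camera_model("wrist"); im=imaging.capture("wrist"); np.savez("w2.npz",im=im,**m)
cv2.imwrite("pics/w2.png",im[:,:,::-1])
for u,v in((190,72),(329,72),(197,190),(325,189)): print(u,v,onplane(w,u,v,.01)[:2].round(4))
print(bot.read_state()["position"])
E
```

```text
red [276.3  77.9] [0.3835 0.1519 0.0159] [1.3 0.9 1.6] w z.015 [0.3848 0.1521]Traceback (most recent call last):
  File "<stdin>", line 12, in <module>
  File "<stdin>", line 10, in cen
ZeroDivisionError: float division by zero
```

```bash
sed -i 's/(24,32)/(20,34)/' h.py; python3 - <<'E'
from h import *
w=np.load("w1.npz")
for c in HUE:
    k=mask(w["im"],c,160,120); 
    k2=np.zeros_like(k); k2[68:90,190:330]=k[68:90,190:330]; ce=cv2.moments(k2,True); n=ce["m00"]
    a=(ce["m10"]/n,ce["m01"]/n); print(c,n,np.round(a,1),onplane(w,*a,.016)[:2].round(4))
for u,v in((190,72),(329,72),(197,190),(325,189)): print(u,v,onplane(w,u,v,.01)[:2].round(4))
m=imaging.camera_model("wrist"); im=imaging.capture("wrist"); np.savez("w2.npz",im=im,**m)
cv2.imwrite("pics/w2.png",im[:,:,::-1])
E
```

```text
red 261.0 [276.7  77.7] [0.3845 0.1527]Traceback (most recent call last):
  File "<stdin>", line 6, in <module>
ZeroDivisionError: float division by zero
```

```bash
python3 - <<'E'
from h import *
w=np.load("w1.npz"); print(HUE["yellow"],cv2.cvtColor(w["im"],cv2.COLOR_RGB2HSV)[74:82:3,306:320:4].tolist())
h=cv2.cvtColor(w["im"],cv2.COLOR_RGB2HSV); 
for c in HUE:
    k=mask(w["im"],c,150,90)
    if c=="yellow": k=cv2.inRange(h,(20,185,200),(36,255,255))
    k2=np.zeros_like(k); k2[68:90,190:330]=k[68:90,190:330]; ce=cv2.moments(k2,True); n=max(ce["m00"],1)
    a=(ce["m10"]/n,ce["m01"]/n); print(c,n,np.round(a,1),onplane(w,*a,.016)[:2].round(4))
for u,v in((190,72),(329,72),(197,190),(325,189)): print(u,v,onplane(w,u,v,.01)[:2].round(4))
m=imaging.camera_model("wrist"); im=imaging.capture("wrist"); np.savez("w2.npz",im=im,**m)
cv2.imwrite("pics/w2.png",im[:,:,::-1])
E
```

```text
[(20, 34)] [[[23, 131, 235], [23, 132, 235], [23, 134, 234], [23, 134, 230]], [[23, 140, 213], [22, 141, 215], [23, 140, 215], [23, 137, 217]], [[23, 138, 226], [24, 133, 229], [23, 137, 224], [23, 138, 222]]]
red 290.0 [276.3  77.9] [0.3848 0.1521]
yellow 1 [0. 0.] [ 0.2841 -0.2308]
green 1 [0. 0.] [ 0.2841 -0.2308]
blue 5.0 [199.8  77.2] [0.3844 0.0398]
190 72 [0.3772 0.0247]
329 72 [0.3761 0.2302]
197 190 [0.5613 0.026 ]
325 189 [0.5585 0.2358]
```

View pics/w2.png

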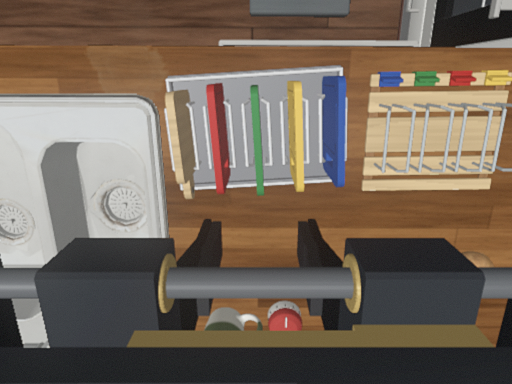

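The drainer view shows wood (180,145), red (217,138), green (257,140), yellow (296,136) and blue (334,131). The wrist image is less saturated, so I'll lower the thresholds and fit the outer top-edge lines.

```bash
cat > b.py <<'E'
from h import *
W={"red":((0,120,90),(6,255,255)),"yellow":((21,125,150),(27,255,255)),"green":((55,70,50),(90,255,255)),"blue":((104,100,60),(125,255,255))}
def wm(im,c,box):
    h=cv2.cvtColor(im,cv2.COLOR_RGB2HSV); k=cv2.inRange(h,*W[c])
    if c=="red": k|=cv2.inRange(h,(174,120,90),(180,255,255))
    o=np.zeros_like(k); x0,x1,y0,y1=box; o[y0:y1,x0:x1]=k[y0:y1,x0:x1]
    n,l,st,ce=cv2.connectedComponentsWithStats(o); i=1+np.argmax(st[1:,4]) if n>1 else 0
    return (l==i),st[i],ce[i]
E
python3 - <<'E'
from b import *
for f,bx in(("w1.npz",(185,335,66,92)),("w2.npz",(370,512,66,92))):
    w=dict(np.load(f))
    for c in HUE:
        k,s,ce=wm(w["im"],c,bx); print(f,c,s.tolist(),ce.round(1),onplane(w,*ce,.016)[:2].round(4))
w=dict(np.load("w2.npz"))
for c,bx in(("red",(200,240,70,205)),("green",(240,275,70,205)),("yellow",(280,315,70,205)),("blue",(318,352,65,205))):
    k,s,ce=wm(w["im"],c,bx); rows=np.arange(s[1]+8,s[1]+s[3]-8)
    L=np.array([np.where(k[r])[0].min()-.5 for r in rows]);R=np.array([np.where(k[r])[0].max()+.5 for r in rows])
    pl=np.polyfit(rows,L,1);pr=np.polyfit(rows,R,1)
    print(c,s.tolist(),"slopes",pl[0].round(3),pr[0].round(3))
    for z in(.112,.122,.132):
        o=[]
        for p in(pl,pr):
            for r in(s[1]-.5,s[1]+s[3]-.5): o.append(onplane(w,np.polyval(p,r),r,z)[:2])
        o=np.array(o); print("  z",z,"L",o[:2].round(4).tolist(),"R",o[2:].round(4).tolist(),"len",np.linalg.norm(o[1]-o[0]).round(4),np.linalg.norm(o[3]-o[2]).round(4))
E
```

```text
w1.npz red [267, 71, 20, 15, 295] [276.4  77.9] [0.3848 0.1523]
w1.npz yellow [302, 70, 22, 15, 307] [311.9  77. ] [0.3832 0.2043]
w1.npz green [232, 78, 19, 8, 135] [240.8  81.1] [0.3896 0.0999]
w1.npz blue [195, 72, 21, 14, 272] [205.4  78.5] [0.3862 0.048 ]
w2.npz red [447, 71, 29, 15, 336] [460.6  77.8] [0.3844 0.153 ]
w2.npz yellow [482, 70, 30, 16, 354] [496.4  77.1] [0.3831 0.2053]
w2.npz green [414, 72, 25, 14, 288] [425.3  78.4] [0.3855 0.1011]
w2.npz blue [379, 72, 24, 15, 295] [389.6  78.5] [0.3859 0.0487]
red [207, 84, 23, 110, 1500] slopes 0.102 0.071
  z 0.112 L [[0.3924, -0.2078], [0.5325, -0.1987]] R [[0.3923, -0.188], [0.5324, -0.1815]] len 0.1404 0.1403
  z 0.122 L [[0.3922, -0.2062], [0.529, -0.1974]] R [[0.392, -0.1869], [0.5289, -0.1806]] len 0.1371 0.137
  z 0.132 L [[0.3919, -0.2047], [0.5255, -0.1961]] R [[0.3918, -0.1859], [0.5254, -0.1797]] len 0.1338 0.1337
green [251, 85, 13, 110, 765] slopes 0.066 0.056
  z 0.112 L [[0.3932, -0.1545], [0.5336, -0.1452]] R [[0.3932, -0.1453], [0.5336, -0.1366]] len 0.1407 0.1407
  z 0.122 L [[0.393, -0.1542], [0.5301, -0.1
[... 227 characters left out ...]
.112 L [[0.3884, -0.1102], [0.5292, -0.099]] R [[0.3883, -0.0937], [0.5291, -0.0842]] len 0.1412 0.1411
  z 0.122 L [[0.3883, -0.111], [0.5257, -0.1001]] R [[0.3882, -0.0949], [0.5257, -0.0856]] len 0.1379 0.1378
  z 0.132 L [[0.3882, -0.1118], [0.5223, -0.1011]] R [[0.3881, -0.0961], [0.5222, -0.087]] len 0.1346 0.1345
blue [322, 76, 24, 111, 2278] slopes 0.031 -0.011
  z 0.112 L [[0.3824, -0.0685], [0.522, -0.0557]] R [[0.3823, -0.0404], [0.5219, -0.0308]] len 0.1401 0.1399
  z 0.122 L [[0.3825, -0.0703], [0.5187, -0.0578]] R [[0.3823, -0.0428], [0.5186, -0.0334]] len 0.1368 0.1366
  z 0.132 L [[0.3825, -0.0721], [0.5155, -0.0598]] R [[0.3824, -0.0452], [0.5153, -0.0361]] len 0.1335 0.1333
```

Emit:
{"fn": "drive_tool", "kwargs": {"deltas": "34 -2 -40 0 0.061; 34 -2 -54 -40 0.061; 34 -2 -54 -80 0.061; 34 -2 -54 -120 0.061; 34 -2 -54 -160 0.061; 34 -2 -54 -195 0.061; 34 -2 -54 -225 0.061; 34 -2 -54 -230 0.061; 34 -2 -54 -230 0.061; 34 -2 -54 -230 0.061"}}

```text
time_s: 4.0
position: [0.4641, -0.1985, 0.1439]
tcp_rot: [[-0.998, -0.064, 0.002], [-0.064, 0.998, -0.002], [-0.002, -0.002, -1.0]]
force: [-0.4, -0.2, -0.2]
opening: 0.391
grasp_force: 0.0
```

```bash
python3 - <<'E'
from b import *
m=imaging.camera_model("wrist"); im=imaging.capture("wrist"); cv2.imwrite("pics/w3.png",im[:,:,::-1]); s=bot.read_state(); print(s["position"],s["tcp_rot"])
E
```

```text
[ 0.46420119 -0.19867191  0.14420241] [[-0.99797773 -0.06349194  0.00303776]
 [-0.06349877  0.99797947 -0.0022088 ]
 [-0.00289138 -0.00239723 -0.99999295]]
```

View pics/w3.png

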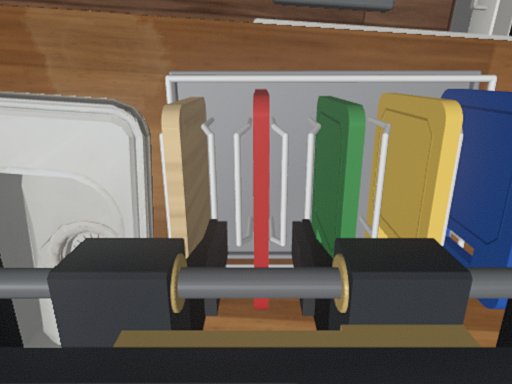

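Red is centred at column 262, between the fingers (218 to 302). The wooden board comes within about 34 mm of red's centre line, so I'll narrow the jaw before going down.

Emit:
{"fn": "drive_tool", "kwargs": {"deltas": "22 0 0 0 0; 22 0 0 0 0; 22 0 0 -15 0; 22 0 0 -30 0; 22 0 0 -45 0; 22 0 0 -58 0; 22 0 0 -58 0; 0 0 0 -58 0; 0 0 0 -58 0; 0 0 0 -58 0; 0 0 0 -58 0; 0 0 0 -58 0"}}

```text
time_s: 5.25
position: [0.4635, -0.1984, 0.0854]
tcp_rot: [[-0.998, -0.063, 0.002], [-0.063, 0.998, -0.001], [-0.001, -0.001, -1.0]]
force: [-0.5, -0.6, 5.6]
opening: 0.098
grasp_force: 30.0
```

Emit:
{"fn": "drive_tool", "kwargs": {"deltas": "0 0 0 0 0; 0 0 0 0 0; 0 0 0 10 0; 0 0 0 20 0; 0 0 0 35 0; 0 0 0 55 0; 0 0 0 80 0; 0 0 0 105 0; 0 0 0 130 0; 0 0 0 150 0; 0 0 0 150 0; 0 0 0 150 0"}}

```text
time_s: 6.45
position: [0.4626, -0.1976, 0.2346]
tcp_rot: [[-0.998, -0.063, 0.0], [-0.063, 0.998, -0.0], [-0.0, -0.0, -1.0]]
force: [0.7, 0.3, -3.1]
opening: 0.103
grasp_force: 30.0
```

Emit:
{"fn": "drive_tool", "kwargs": {"deltas": "0 2 20 0 0; 0 5 60 0 -0.02; 0 8 100 0 -0.046; 0 9 145 0 -0.046; 0 9 190 0 -0.046; 0 9 235 0 -0.046; 0 9 280 0 -0.046; 0 9 320 0 -0.046; 0 9 345 0 -0.046; 0 9 352 0 -0.046; 0 9 352 0 -0.046; 0 9 352 0 -0.046"}}

```text
time_s: 7.65
position: [0.4714, 0.1531, 0.2337]
tcp_rot: [[-1.0, -0.017, -0.002], [-0.017, 1.0, -0.001], [0.002, -0.001, -1.0]]
force: [-0.1, -0.1, -1.8]
opening: 0.1
grasp_force: 30.0
```

Emit:
{"fn": "drive_tool", "kwargs": {"deltas": "0 0 0 0 0; 0 0 0 -15 0; 0 0 0 -35 0; 0 0 0 -50 0; 0 0 0 -60 0; 0 0 0 -60 0; 0 0 0 -60 0"}}

```text
time_s: 8.35
position: [0.4724, 0.1536, 0.1748]
tcp_rot: [[-1.0, -0.016, 0.0], [-0.016, 1.0, -0.0], [-0.0, -0.0, -1.0]]
force: [-0.2, -0.0, -1.6]
opening: 0.101
grasp_force: 30.0
```

```bash
python3 - <<'E'
from b import *
m=imaging.camera_model("wrist"); im=imaging.capture("wrist"); cv2.imwrite("pics/w4.png",im[:,:,::-1]); s=bot.read_state(); print(s["position"],s["tcp_rot"],s["force"])
E
```

```text
[0.47264135 0.15374611 0.17515015] [[-9.99861956e-01 -1.65555767e-02  1.40788376e-03]
 [-1.65554657e-02  9.99862945e-01  9.04607239e-05]
 [-1.40918843e-03  6.71400650e-05 -9.99999005e-01]] [ 0.21023637 -0.214755   -1.60661812]
```

View pics/w4.png

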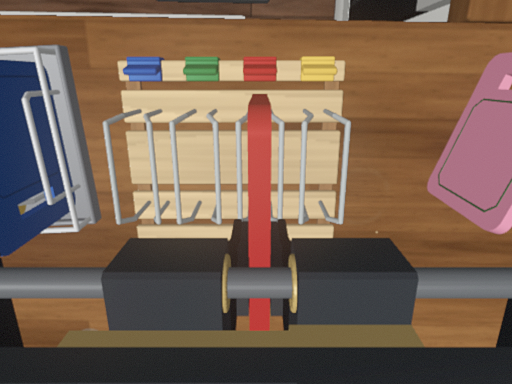

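Red hangs at column 260, midway between its hoops (239 and 281), with the red clip straight ahead at (260,68). I'll lower it gently.

Emit:
{"fn": "drive_tool", "kwargs": {"deltas": "0 0 0 -15 0; 0 0 0 -30 0; 0 0 0 -45 0; 0 0 0 -60 0; 0 0 0 -67 0; 0 0 0 -71 0; 0 0 0 -74 0; 0 0 0 -76 0; 0 0 0 -76 0; 0 0 0 -76 0"}}

```text
time_s: 9.4
position: [0.4722, 0.1541, 0.0989]
tcp_rot: [[-1.0, -0.017, 0.001], [-0.017, 1.0, 0.0], [-0.001, 0.0, -1.0]]
force: [-0.2, -0.1, -1.6]
opening: 0.098
grasp_force: 30.0
```

Emit:
{"fn": "drive_tool", "kwargs": {"deltas": "0 0 0 -2 0; 0 0 0 -2 0; 0 0 0 -4 0; 0 0 0 -4 0; 0 0 0 -5 0; 0 0 0 -5 0"}}

```text
time_s: 10.0
position: [0.4718, 0.154, 0.0934]
tcp_rot: [[-1.0, -0.017, -0.0], [-0.017, 1.0, -0.0], [0.0, -0.0, -1.0]]
force: [-0.6, 0.2, -2.4]
opening: 0.1
grasp_force: 30.0
```

Emit:
{"fn": "drive_tool", "kwargs": {"deltas": "0 0 0 -1 0; 0 0 0 -1 0; 0 0 0 -2 0; 0 0 0 -2 0"}}

```text
time_s: 10.4
position: [0.4719, 0.154, 0.0915]
tcp_rot: [[-1.0, -0.017, -0.0], [-0.017, 1.0, -0.0], [0.0, -0.0, -1.0]]
force: [-0.0, -0.3, -1.7]
opening: 0.104
grasp_force: 30.0
```

Emit:
{"fn": "drive_tool", "kwargs": {"deltas": "0 0 0 -1 0; 0 0 0 -1 0; 0 0 0 -2 0; 0 0 0 -2 0"}}

```text
time_s: 10.8
position: [0.4719, 0.154, 0.0895]
tcp_rot: [[-1.0, -0.017, -0.0], [-0.017, 1.0, -0.0], [0.0, -0.0, -1.0]]
force: [0.2, 0.5, -1.8]
opening: 0.099
grasp_force: 30.0
```

Emit:
{"fn": "drive_tool", "kwargs": {"deltas": "0 0 0 -1 0; 0 0 0 -1 0; 0 0 0 -2 0; 0 0 0 -2 0"}}

```text
time_s: 11.2
position: [0.4719, 0.154, 0.0874]
tcp_rot: [[-1.0, -0.017, -0.0], [-0.017, 1.0, -0.0], [0.0, -0.0, -1.0]]
force: [0.1, -0.6, -2.6]
opening: 0.102
grasp_force: 30.0
```

Emit:
{"fn": "drive_tool", "kwargs": {"deltas": "0 0 0 -1 0; 0 0 0 -2 0; 0 0 0 -2 0; 0 0 0 -2 0"}}

```text
time_s: 11.6
position: [0.4719, 0.154, 0.0855]
tcp_rot: [[-1.0, -0.017, -0.0], [-0.017, 1.0, -0.0], [0.0, -0.0, -1.0]]
force: [-0.4, -0.0, -1.6]
opening: 0.099
grasp_force: 30.0
```

Emit:
{"fn": "drive_tool", "kwargs": {"deltas": "0 0 0 -1 0; 0 0 0 -2 0; 0 0 0 -2 0; 0 0 0 -2 0"}}

```text
time_s: 12.0
position: [0.4719, 0.1541, 0.0854]
tcp_rot: [[-1.0, -0.017, 0.001], [-0.017, 1.0, -0.0], [-0.001, -0.0, -1.0]]
force: [-4.0, 0.5, 13.9]
opening: 0.1
grasp_force: 30.0
```

Contact came at z = 0.0855, the same height as the pick, so the drainer and rack floors are level. I'll release and go up.

Emit:
{"fn": "drive_tool", "kwargs": {"deltas": "0 0 0 1 0; 22 0 0 1 0; 22 0 0 1 0; 22 0 0 1 0; 22 0 0 15 0; 22 0 0 40 0; 22 0 0 80 0; 22 0 0 120 0; 22 0 -40 140 0; 22 0 -85 140 0; 22 0 -130 140 0; 22 0 -175 140 0"}}

```text
time_s: 13.2
position: [0.4718, -0.0224, 0.2238]
tcp_rot: [[-1.0, -0.018, 0.001], [-0.018, 1.0, -0.0], [-0.001, -0.0, -1.0]]
force: [1.5, 0.8, 0.1]
opening: 0.256
grasp_force: 0.0
```

```bash
python3 - <<'E'
from b import *
im=imaging.capture("scene"); cv2.imwrite("pics/s1.png",cv2.resize(im[110:330,160:420],None,fx=2.5,fy=2.5)[:,:,::-1]); s=bot.read_state(); print(s["position"],s["force"])
E
```

```text
[ 0.47304913 -0.02915725  0.22379196] [ 0.29261024 -4.12458751 -0.63099344]
```

View pics/s1.png

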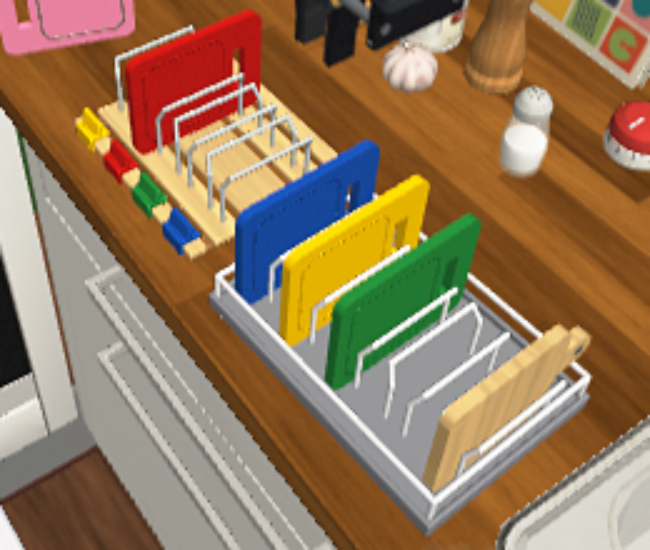

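Red stands in its slot and the drainer is undisturbed. Green is next.

Emit:
{"fn": "drive_tool", "kwargs": {"deltas": "34 -3 -40 0 0.02; 34 -10 -85 0 0.046; 34 -10 -118 0 0.046; 34 -10 -124 0 0.046; 34 -10 -124 0 0.046; 34 -10 -124 -40 0.046; 34 -10 -124 -80 0.046; 34 -10 -124 -80 0.046; 34 -10 -124 -80 0.046; 34 -10 -124 -80 0.046"}}

```text
time_s: 14.25
position: [0.4632, -0.1447, 0.1451]
tcp_rot: [[-0.998, -0.064, 0.003], [-0.064, 0.998, -0.001], [-0.003, -0.002, -1.0]]
force: [0.6, 0.0, -0.0]
opening: 0.389
grasp_force: 0.0
```

```bash
cat > chk.py <<'E'
import sys
from b import *
def run(c,z=.122):
    m=imaging.camera_model("wrist"); s=bot.read_state(); im=imaging.capture("wrist")
    k,st,ce=wm(im,c,(215,305,30,235)); 
    P=[]
    for r in range(st[1]+10,st[1]+st[3]-5,5):
        q=np.where(k[r])[0]; P.append(np.r_[onplane(m,q.min()-.5,r,z)[:2],onplane(m,q.max()+.5,r,z)[:2]])
    P=np.array(P); mid=(P[:,:2]+P[:,2:])/2; f=np.polyfit(mid[:,0],mid[:,1],1)
    p=s["position"]; print(c,st.tolist(),"width",np.median(P[:,3]-P[:,1]).round(4),"yaw",f[0].round(4),"y at tcp x",np.polyval(f,p[0]).round(4),"near end x",onplane(m,ce[0],st[1]-.5,z)[0].round(4),"tcp",p,"yaw tool",-s["tcp_rot"][0][1])
run(sys.argv[1])
E
python3 chk.py green
```

```text
green [250, 93, 16, 142, 2139] width 0.0087 yaw 0.0681 y at tcp x -0.1455 near end x 0.3903 tcp [ 0.46316521 -0.14472417  0.14513373] yaw tool 0.06442582123167036
```

Emit:
{"fn": "drive_tool", "kwargs": {"deltas": "26 0 -1 -15 0; 26 0 -1 -30 0; 26 0 -1 -45 0; 26 0 -1 -57 0; 26 0 -1 -57 0; 0 0 -1 -57 0; 0 0 -1 -57 0; 0 0 -1 -57 0; 0 0 -1 -57 0; 0 0 -1 -57 0; 0 0 -1 -57 0; 0 0 -1 -57 0"}}

```text
time_s: 15.5
position: [0.4625, -0.146, 0.0875]
tcp_rot: [[-0.998, -0.063, 0.002], [-0.063, 0.998, -0.001], [-0.002, -0.001, -1.0]]
force: [-0.5, 1.6, 6.0]
opening: 0.096
grasp_force: 30.0
```

Emit:
{"fn": "drive_tool", "kwargs": {"deltas": "0 0 0 0 0; 0 0 0 10 0; 0 0 0 20 0; 0 0 0 35 0; 0 0 0 55 0; 0 0 0 80 0; 0 0 0 105 0; 0 0 0 130 0; 0 0 0 150 0; 0 0 0 150 0; 0 0 0 150 0; 0 0 0 150 0"}}

```text
time_s: 16.7
position: [0.4609, -0.1454, 0.2355]
tcp_rot: [[-0.998, -0.063, -0.002], [-0.063, 0.998, 0.001], [0.002, 0.001, -1.0]]
force: [0.5, -0.1, -1.7]
opening: 0.102
grasp_force: 30.0
```

Emit:
{"fn": "drive_tool", "kwargs": {"deltas": "0 2 20 0 0; 0 5 60 0 -0.02; 0 8 100 0 -0.046; 0 10 145 0 -0.046; 0 10 190 0 -0.046; 0 10 225 0 -0.046; 0 10 243 0 -0.046; 0 10 248 0 -0.046; 0 10 248 0 -0.046; 0 10 248 0 -0.046; 0 10 248 -20 -0.046; 0 10 248 -40 -0.046"}}

```text
time_s: 17.9
position: [0.4728, 0.1006, 0.1965]
tcp_rot: [[-1.0, -0.015, 0.002], [-0.015, 1.0, -0.0], [-0.002, -0.0, -1.0]]
force: [0.5, -0.8, -1.8]
opening: 0.101
grasp_force: 30.0
```

Emit:
{"fn": "drive_tool", "kwargs": {"deltas": "0 0 0 -10 0; 0 0 0 -20 0; 0 0 0 -20 0; 0 0 0 -20 0"}}

```text
time_s: 18.3
position: [0.4723, 0.1017, 0.1767]
tcp_rot: [[-1.0, -0.017, 0.0], [-0.017, 1.0, -0.0], [-0.0, -0.0, -1.0]]
force: [-0.8, -0.2, -1.3]
opening: 0.096
grasp_force: 30.0
```

```bash
python3 chk.py green; python3 - <<'E'
from b import *
im=imaging.capture("wrist"); cv2.imwrite("pics/w5.png",im[:,:,::-1])
E
```

```text
green [248, 116, 23, 119, 2555] width 0.0143 yaw 0.0255 y at tcp x 0.1017 near end x 0.4148 tcp [0.47231951 0.10173739 0.1767432 ] yaw tool 0.016683995974342298
```

View pics/w5.png

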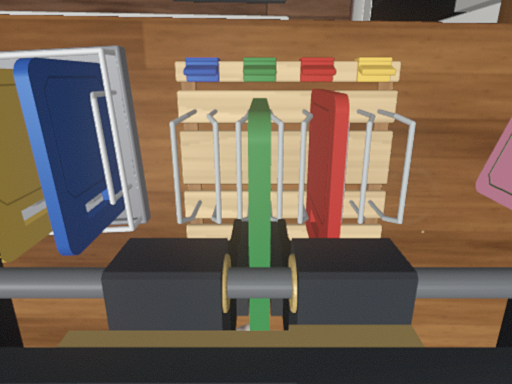

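Green hangs at column 260, midway between its hoops (238 and 281) and behind the green clip. Red stands in its own slot. I'll lower green.

Emit:
{"fn": "drive_tool", "kwargs": {"deltas": "0 0 0 -15 0; 0 0 0 -35 0; 0 0 0 -55 0; 0 0 0 -70 0; 0 0 0 -80 0; 0 0 0 -84 0; 0 0 0 -86 0; 0 0 0 -88 0; 0 0 0 -89 0; 0 0 0 -90 0; 0 0 0 -90 0; 0 0 0 -90 0"}}

```text
time_s: 19.6
position: [0.4723, 0.1021, 0.0875]
tcp_rot: [[-1.0, -0.017, 0.001], [-0.017, 1.0, -0.0], [-0.001, -0.0, -1.0]]
force: [-1.2, -0.0, 6.3]
opening: 0.103
grasp_force: 30.0
```

Emit:
{"fn": "drive_tool", "kwargs": {"deltas": "22 0 0 0 0; 22 0 0 0 0; 22 0 0 0 0; 22 0 0 15 0; 22 0 0 45 0; 22 0 0 90 0; 22 0 0 130 0; 22 0 -40 140 0; 22 0 -85 140 0; 22 0 -130 140 0.02; 22 -8 -175 140 0.046; 26 -13 -197 140 0.046"}}

```text
time_s: 20.8
position: [0.4588, -0.0982, 0.2266]
tcp_rot: [[-0.998, -0.061, 0.001], [-0.061, 0.998, -0.001], [-0.001, -0.001, -1.0]]
force: [-0.5, 0.0, -0.6]
opening: 0.278
grasp_force: 0.0
```

Emit:
{"fn": "drive_tool", "kwargs": {"deltas": "34 0 0 0 0; 34 0 0 -40 0; 34 0 0 -80 0; 34 0 0 -80 0; 34 0 0 -80 0; 34 0 0 -80 0"}}

```text
time_s: 21.4
position: [0.4602, -0.0949, 0.148]
tcp_rot: [[-0.998, -0.064, 0.003], [-0.064, 0.998, -0.001], [-0.003, -0.001, -1.0]]
force: [-0.3, -0.3, 0.2]
opening: 0.39
grasp_force: 0.0
```

```bash
python3 chk.py yellow
```

```text
yellow [254, 94, 16, 141, 2087] width 0.0085 yaw 0.0669 y at tcp x -0.0937 near end x 0.3879 tcp [ 0.46022601 -0.09491615  0.14804719] yaw tool 0.06400971233315363
```

Emit:
{"fn": "drive_tool", "kwargs": {"deltas": "26 -1 1 -15 0; 26 -1 1 -30 0; 26 -1 1 -45 0; 26 -1 1 -60 0; 26 -1 1 -60 0; 0 -1 1 -60 0; 0 -1 1 -60 0; 0 -1 1 -60 0; 0 -1 1 -60 0; 0 -1 1 -60 0; 0 -1 1 -60 0; 0 -1 1 -60 0"}}

```text
time_s: 22.65
position: [0.4586, -0.094, 0.0875]
tcp_rot: [[-0.998, -0.063, 0.002], [-0.063, 0.998, -0.001], [-0.002, -0.001, -1.0]]
force: [0.0, 0.3, 6.4]
opening: 0.103
grasp_force: 30.0
```

Emit:
{"fn": "drive_tool", "kwargs": {"deltas": "0 0 0 0 0; 0 0 0 10 0; 0 0 0 20 0; 0 0 0 35 0; 0 0 0 55 0; 0 0 0 80 0; 0 0 0 105 0; 0 0 0 130 0; 0 0 0 160 0; 0 0 0 160 0; 0 0 0 160 0; 0 0 0 160 0"}}

```text
time_s: 23.85
position: [0.4568, -0.0935, 0.2456]
tcp_rot: [[-0.998, -0.063, -0.002], [-0.063, 0.998, 0.001], [0.002, 0.001, -1.0]]
force: [-0.2, 0.1, -1.3]
opening: 0.101
grasp_force: 30.0
```

Emit:
{"fn": "drive_tool", "kwargs": {"deltas": "0 2 20 0 0; 0 5 60 0 -0.02; 0 8 100 0 -0.046; 0 12 145 0 -0.046; 0 14 190 0 -0.046; 0 14 235 0 -0.046; 0 14 275 0 -0.046; 0 14 295 0 -0.046; 0 14 300 0 -0.046; 0 14 300 0 -0.046; 0 14 300 -20 -0.046; 0 14 300 -50 -0.046"}}

```text
time_s: 25.05
position: [0.4735, 0.2049, 0.1971]
tcp_rot: [[-1.0, -0.016, 0.004], [-0.016, 1.0, 0.0], [-0.004, 0.0, -1.0]]
force: [0.1, 0.0, -2.2]
opening: 0.098
grasp_force: 30.0
```

Emit:
{"fn": "drive_tool", "kwargs": {"deltas": "0 0 0 -15 0; 0 0 0 -20 0; 0 0 0 -20 0; 0 0 0 -20 0"}}

```text
time_s: 25.45
position: [0.4727, 0.2055, 0.1771]
tcp_rot: [[-1.0, -0.016, 0.001], [-0.016, 1.0, 0.0], [-0.001, 0.0, -1.0]]
force: [-0.2, -0.4, -1.3]
opening: 0.103
grasp_force: 30.0
```

```bash
python3 - <<'E'
from b import *
im=imaging.capture("wrist"); cv2.imwrite("pics/w6.png",im[:,:,::-1])
E
```

```text
(no output)
```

View pics/w6.png

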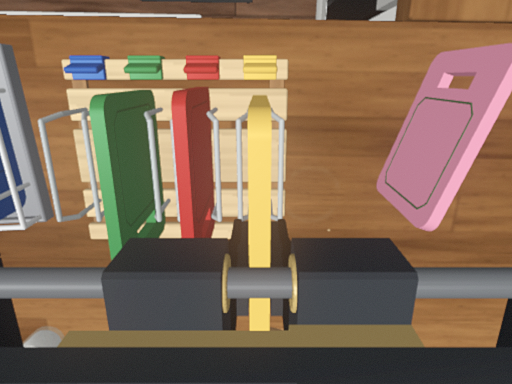

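Yellow is centred at column 260 between its hoops (239 and 282), behind the yellow clip. Green and red are both standing. I'll lower yellow.

Emit:
{"fn": "drive_tool", "kwargs": {"deltas": "0 0 0 -15 0; 0 0 0 -35 0; 0 0 0 -55 0; 0 0 0 -70 0; 0 0 0 -80 0; 0 0 0 -84 0; 0 0 0 -86 0; 0 0 0 -88 0; 0 0 0 -89 0; 0 0 0 -91 0; 0 0 0 -91 0; 0 0 0 -91 0"}}

```text
time_s: 26.7
position: [0.4724, 0.2062, 0.0875]
tcp_rot: [[-1.0, -0.017, 0.002], [-0.017, 1.0, 0.0], [-0.002, 0.0, -1.0]]
force: [-2.4, -0.5, 11.2]
opening: 0.103
grasp_force: 30.0
```

Emit:
{"fn": "drive_tool", "kwargs": {"deltas": "22 0 0 0 0; 22 0 0 0 0; 22 0 0 0 0; 22 0 0 15 0; 22 0 0 45 0; 22 0 0 90 0; 22 0 0 130 0; 22 0 -40 145 0; 22 0 -85 145 0; 22 0 -130 145 0; 22 -5 -175 145 0.02; 22 -10 -210 145 0.046"}}

```text
time_s: 27.9
position: [0.4617, -0.0062, 0.2306]
tcp_rot: [[-0.998, -0.063, 0.0], [-0.063, 0.998, -0.001], [-0.0, -0.001, -1.0]]
force: [1.3, -0.4, 0.9]
opening: 0.25
grasp_force: 0.0
```

Emit:
{"fn": "drive_tool", "kwargs": {"deltas": "34 -11 -38 0 0; 34 -11 -38 0 0; 34 -11 -38 -40 0; 34 -11 -38 -85 0; 34 -11 -38 -85 0; 34 -11 -38 -85 0; 34 -11 -38 -85 0"}}

```text
time_s: 28.6
position: [0.4524, -0.0419, 0.1473]
tcp_rot: [[-0.998, -0.064, 0.003], [-0.064, 0.998, -0.001], [-0.003, -0.001, -1.0]]
force: [-0.8, 0.2, 0.9]
opening: 0.391
grasp_force: 0.0
```

```bash
python3 chk.py blue
```

```text
blue [251, 91, 17, 144, 2160] width 0.0087 yaw 0.0647 y at tcp x -0.0421 near end x 0.3786 tcp [ 0.45237568 -0.04193243  0.14725415] yaw tool 0.0639597289596595
```

Emit:
{"fn": "drive_tool", "kwargs": {"deltas": "26 -2 0 -15 0; 26 -2 0 -30 0; 26 -2 0 -45 0; 26 -2 0 -60 0; 26 -2 0 -60 0; 0 -2 0 -60 0; 0 -2 0 -60 0; 0 -2 0 -60 0; 0 -2 0 -60 0; 0 -2 0 -60 0; 0 -2 0 -60 0; 0 -2 0 -60 0"}}

```text
time_s: 29.85
position: [0.4497, -0.0422, 0.0866]
tcp_rot: [[-0.998, -0.063, 0.002], [-0.063, 0.998, -0.001], [-0.002, -0.001, -1.0]]
force: [-0.5, 0.7, 7.7]
opening: 0.104
grasp_force: 30.0
```

Emit:
{"fn": "drive_tool", "kwargs": {"deltas": "0 0 0 0 0; 0 0 0 10 0; 0 0 0 20 0; 0 0 0 35 0; 0 0 0 55 0; 0 0 0 80 0; 0 0 0 105 0; 0 0 0 130 0; 0 0 0 150 0; 0 0 0 150 0; 0 0 0 150 0; 0 0 0 150 0"}}

```text
time_s: 31.05
position: [0.4479, -0.0416, 0.2346]
tcp_rot: [[-0.998, -0.063, -0.002], [-0.063, 0.998, 0.001], [0.002, 0.001, -1.0]]
force: [0.3, -0.4, -2.3]
opening: 0.102
grasp_force: 30.0
```

Emit:
{"fn": "drive_tool", "kwargs": {"deltas": "0 5 20 0 0; 0 12 50 0 -0.02; 0 18 75 0 -0.046; 0 23 88 0 -0.046; 0 23 92 0 -0.046; 0 23 92 0 -0.046; 0 23 92 0 -0.046; 0 23 92 -20 -0.046; 0 23 92 -45 -0.046; 0 23 92 -58 -0.046; 0 23 92 -58 -0.046; 0 23 92 -58 -0.046"}}

```text
time_s: 32.25
position: [0.4721, 0.0493, 0.1777]
tcp_rot: [[-1.0, -0.016, -0.0], [-0.016, 1.0, -0.0], [0.0, -0.0, -1.0]]
force: [-0.3, 0.9, -0.7]
opening: 0.103
grasp_force: 30.0
```

```bash
python3 - <<'E'
from b import *
im=imaging.capture("wrist"); cv2.imwrite("pics/w7.png",im[:,:,::-1])
E
```

```text
(no output)
```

View pics/w7.png

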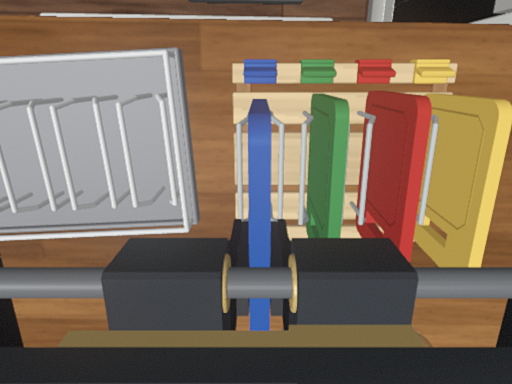

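Blue is centred at column 260 between its hoops (239 and 281), behind the blue clip. I'll lower it.

Emit:
{"fn": "drive_tool", "kwargs": {"deltas": "0 0 0 -15 0; 0 0 0 -35 0; 0 0 0 -55 0; 0 0 0 -70 0; 0 0 0 -80 0; 0 0 0 -84 0; 0 0 0 -86 0; 0 0 0 -88 0; 0 0 0 -90 0; 0 0 0 -92 0; 0 0 0 -92 0; 0 0 0 -92 0"}}

```text
time_s: 33.5
position: [0.4723, 0.05, 0.0866]
tcp_rot: [[-1.0, -0.017, 0.001], [-0.017, 1.0, -0.0], [-0.001, -0.0, -1.0]]
force: [-1.3, 0.8, 6.1]
opening: 0.104
grasp_force: 30.0
```

Emit:
{"fn": "drive_tool", "kwargs": {"deltas": "22 0 0 0 0; 22 0 0 0 0; 22 0 0 0 0; 22 0 0 15 0; 22 0 0 45 0; 22 0 0 90 0; 22 0 0 130 0; 22 0 -40 160 0; 22 0 -85 200 0; 22 0 -130 240 0; 22 0 -175 280 0; 22 0 -200 280 0"}}

```text
time_s: 34.7
position: [0.4723, -0.1492, 0.3676]
tcp_rot: [[-1.0, -0.018, 0.004], [-0.018, 1.0, -0.002], [-0.004, -0.002, -1.0]]
force: [0.7, -0.3, -0.2]
opening: 0.253
grasp_force: 0.0
```

Emit:
{"fn": "drive_tool", "kwargs": {"deltas": "22 0 0 0 0; 22 0 0 0 0; 22 0 0 0 0; 22 0 0 0 0; 22 0 0 0 0"}}

```text
time_s: 35.2
position: [0.4716, -0.1467, 0.364]
tcp_rot: [[-1.0, -0.019, -0.002], [-0.019, 1.0, 0.001], [0.002, 0.001, -1.0]]
force: [0.5, -0.0, -0.4]
opening: 0.253
grasp_force: 0.0
```

```bash
python3 - <<'E'
from b import *
im=imaging.capture("scene"); t=imaging.capture("top")
a=cv2.resize(im[90:330,160:420],(520,480)); b=cv2.resize(t[150:245,175:390],(520,230)); 
cv2.imwrite("pics/f1.png",cv2.resize(np.vstack([a,b]),None,fx=.84,fy=.84)[:,:,::-1])
s=bot.read_state(); print(s["position"],s["time_s"])
E
```

```text
[ 0.47184302 -0.14707952  0.36432427] 35.3
```

View pics/f1.png

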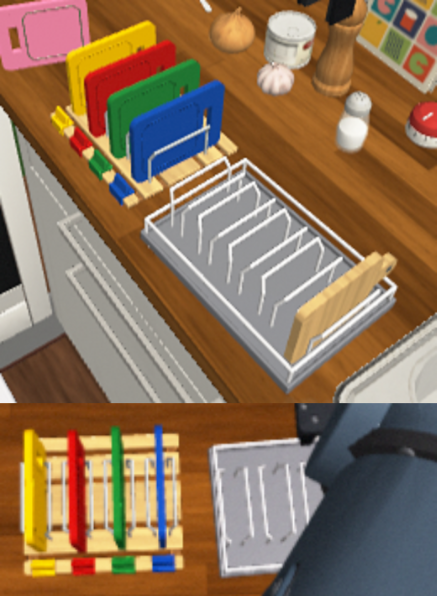

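All four boards stand in the slots of their own colours, the wooden board hasn't moved, and the arm is clear.

```bash
python3 -c "
from rig import bot
print(bot.hand_in())"
```

```text
the job is handed in; nothing more can be done
None
```

I handed the job in at about 35 s: the red, yellow, green and blue boards stand in the rack slots of their own colours, lowered until they touched the floor, and the wooden board is still in the drainer; the hand-in returned no verdict.

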